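Label check of the bar bottles

TASK

Start the label reader by turning the knob on its top clockwise to the stop and letting it spring back. Then check the bottles waiting on the birch board, from the largest to the smallest: hold each one upright and lifted off the foot plate, and show its rectangular label, next its round seal, next its bare face, each for a second, centred on the reader's window and square to it, about 4 cm from the glass, and then stand the bottle well inside the cork mat. At the end all bottles stand upright on the mat and the moose and the bowl of keys are where they were.

Things in the scene. Friction and masses are not known exactly. Their poses are not given: they have to be found in the camera images.
- large_center (a point): The largest three-sided amber glass bottle (may be absent), closed, 152 mm high, about 0.4 kg. Body 82 mm high, each flat face 30 mm from the axis, corners within 57 mm; 16 mm shoulder; above it neck and cap form a cylinder 30 mm across, 54 mm high: grip it from above, any yaw. Point: on the axis, 76 mm above the underside; z up, x out of the label face.
- large_label (a point): Centre spot of the face with the upright rectangular paper label, on the largest bottle: 36 mm above its underside, 30 mm from its axis; this point's x axis points straight out of the face, z up.
- large_seal (a point): Centre spot of the face with the round paper seal, which is 120 deg anticlockwise from the label seen from above, on the largest bottle: 36 mm above its underside, 30 mm from its axis; this point's x axis points straight out of the face, z up.
- large_bare (a point): Centre spot of the bare face, 120 deg clockwise from the label seen from above, on the largest bottle: 36 mm above its underside, 30 mm from its axis; this point's x axis points straight out of the face, z up.
- middle_center (a point): The middle-sized three-sided amber glass bottle (may be absent), closed, 142 mm high, about 0.4 kg. Body 72 mm high, each flat face 26 mm from the axis, corners within 49 mm; 16 mm shoulder; above it neck and cap form a cylinder 30 mm across, 54 mm high: grip it from above, any yaw. Point: on the axis, 71 mm above the underside; z up, x out of the label face.
- middle_label (a point): Centre spot of the face with the upright rectangular paper label, on the middle-sized bottle: 36 mm above its underside, 26 mm from its axis; this point's x axis points straight out of the face, z up.
- middle_seal (a point): Centre spot of the face with the round paper seal, which is 120 deg anticlockwise from the label seen from above, on the middle-sized bottle: 36 mm above its underside, 26 mm from its axis; this point's x axis points straight out of the face, z up.
- middle_bare (a point): Centre spot of the bare face, 120 deg clockwise from the label seen from above, on the middle-sized bottle: 36 mm above its underside, 26 mm from its axis; this point's x axis points straight out of the face, z up.
- small_center (a point): The smallest three-sided amber glass bottle (may be absent), closed, 132 mm high, about 0.4 kg. Body 62 mm high, each flat face 22 mm from the axis, corners within 42 mm; 16 mm shoulder; above it neck and cap form a cylinder 30 mm across, 54 mm high: grip it from above, any yaw. Point: on the axis, 66 mm above the underside; z up, x out of the label face.
- small_label (a point): Centre spot of the face with the upright rectangular paper label, on the smallest bottle: 36 mm above its underside, 22 mm from its axis; this point's x axis points straight out of the face, z up.
- small_seal (a point): Centre spot of the face with the round paper seal, which is 120 deg anticlockwise from the label seen from above, on the smallest bottle: 36 mm above its underside, 22 mm from its axis; this point's x axis points straight out of the face, z up.
- small_bare (a point): Centre spot of the bare face, 120 deg clockwise from the label seen from above, on the smallest bottle: 36 mm above its underside, 22 mm from its axis; this point's x axis points straight out of the face, z up.
- aim (a point): Where the centre of the shown face belongs: level with the middle of the reader's window, 43 mm before the glass, 72 mm above the bench; x points level to the window, z up. A bottle shown here hangs with its underside 30 mm above the reader's foot plate, its axis about over the white ring.
- reader: Fixed label reader; origin on the bench under its white aiming ring (68 mm across), x points to the window. Grey foot plate 6 mm thick, 110 mm wide, from x = -65 to 85 mm; white box 100 mm wide, 115 mm high, from x = 80 to 170 mm, its dark window facing the ring, knob on top at x = 125 mm.
- knob_grip (a point): On the axis of the spring-return knob on top of the reader, 141 mm above the bench, 26 mm above the box top. The knob is an upright bar 52 mm long (along this point's x axis, which turns with it), 16 mm thick and 32 mm high, of which 14 mm lies above this point; z up. Pinch it across its 16 mm.
- knob (a joint): The knob's angle: 0 at rest, growing clockwise seen from above to its hard stop at 1.2 rad. A spring brings it back to 0 when let go (0.06 N m at rest, 0.2 N m at the stop).
- mat_top (a point): Centre of the top of the cork mat, a fixed square 270 x 270 mm lying flat, top 4 mm above the bench; x and y run along its sides. May lie left or right of the reader.
- board_top (a point): Centre of the top of the fixed birch serving board on which the bottles wait in a row, 120 mm apart: 370 mm long (along its x) and 130 mm wide (y), top 12 mm above the bench. It lies on the other side of the reader from the mat.
- moose: White ceramic moose figurine, 160 mm high, about 100 mm long, standing to the right of the work; origin under its middle. Not to be disturbed.
- bowl: Birch bowl of keys, 156 mm across, 55 mm high; origin under its middle. Not to be disturbed.

How it is judged:
On the way, in this order (a step that is already met when the one before it is completed fails the run):
1. the reader's knob is turned to its stop (value of joint knob above 1.1 rad), for 0.2 s.
2. the largest bottle is held with its rectangular label at the aiming point, square to the window (distance between large_label and aim below 0.025 m and angle between the x axis of large_label and the x axis of aim, either way round below 0.26 rad and angle between large_center's own z axis and vertical below 0.2 rad), for 0.5 s.
3. the largest bottle is held with its round seal at the aiming point, square to the window (distance between large_seal and aim below 0.025 m and angle between the x axis of large_seal and the x axis of aim, either way round below 0.26 rad and angle between large_center's own z axis and vertical below 0.2 rad), for 0.5 s.
4. the largest bottle is held with its bare face at the aiming point, square to the window (distance between large_bare and aim below 0.025 m and angle between the x axis of large_bare and the x axis of aim, either way round below 0.26 rad and angle between large_center's own z axis and vertical below 0.2 rad), for 0.5 s.
5. the middle-sized bottle is held with its rectangular label at the aiming point, square to the window (distance between middle_label and aim below 0.025 m and angle between the x axis of middle_label and the x axis of aim, either way round below 0.26 rad and angle between middle_center's own z axis and vertical below 0.2 rad), for 0.5 s.
6. the middle-sized bottle is held with its round seal at the aiming point, square to the window (distance between middle_seal and aim below 0.025 m and angle between the x axis of middle_seal and the x axis of aim, either way round below 0.26 rad and angle between middle_center's own z axis and vertical below 0.2 rad), for 0.5 s.
7. the middle-sized bottle is held with its bare face at the aiming point, square to the window (distance between middle_bare and aim below 0.025 m and angle between the x axis of middle_bare and the x axis of aim, either way round below 0.26 rad and angle between middle_center's own z axis and vertical below 0.2 rad), for 0.5 s.
8. the smallest bottle is held with its rectangular label at the aiming point, square to the window (distance between small_label and aim below 0.025 m and angle between the x axis of small_label and the x axis of aim, either way round below 0.26 rad and angle between small_center's own z axis and vertical below 0.2 rad), for 0.5 s.
9. the smallest bottle is held with its round seal at the aiming point, square to the window (distance between small_seal and aim below 0.025 m and angle between the x axis of small_seal and the x axis of aim, either way round below 0.26 rad and angle between small_center's own z axis and vertical below 0.2 rad), for 0.5 s.
10. the smallest bottle is held with its bare face at the aiming point, square to the window (distance between small_bare and aim below 0.025 m and angle between the x axis of small_bare and the x axis of aim, either way round below 0.26 rad and angle between small_center's own z axis and vertical below 0.2 rad), for 0.5 s.
At the end, for the whole second after the job is handed in: Every bottle present stands at rest and upright (within 0.1 rad) on the cork mat, its axis within 100 mm of the mat's centre along each side of the mat; the knob is back within 0.1 rad of rest (value of joint knob below 0.1 rad and x of large_center in the frame of mat_top between -0.1 and 0.1 m and y of large_center in the frame of mat_top between -0.1 and 0.1 m and height (world z) of large_center between 0.074 and 0.086 m and angle between each of large_center, middle_center, small_center's own z axis and vertical below 0.1 rad and linear speed of each of large, middle, small below 0.02 m/s and x of middle_center in the frame of mat_top between -0.1 and 0.1 m and y of middle_center in the frame of mat_top between -0.1 and 0.1 m and height (world z) of middle_center between 0.069 and 0.081 m and x of small_center in the frame of mat_top between -0.1 and 0.1 m and y of small_center in the frame of mat_top between -0.1 and 0.1 m and height (world z) of small_center between 0.064 and 0.076 m); the robot touches nothing.
It fails at once if the moose is moved more than 30 mm (distance of moose from where it was at the start of the episode above 0.03 m).
It fails at once if the bowl is moved more than 30 mm (distance of bowl from where it was at the start of the episode above 0.03 m).
Of large, middle, small only 2 to 3 are there at a start; the rules pass over those that are not, and their reading is None.
At some moment in a run one of large, middle, small may be knocked a few centimetres aside while the robot is not near it.
Once in a run the grip may slacken for a moment while it holds something.
It also fails if it takes over 210 s, if anything falls off the work surface, if the arm or the gripper's body presses on something with over 40 N, if the wrist force passes 120 N, or if a joint passes its speed limit or range.

ROBOT

A 6-joint arm with a two-finger parallel gripper is mounted at the origin on the work surface. World frame = base frame: x ahead of the robot, y to its left, z up, the work surface at z = 0. Lengths are in m, angles in rad, forces in N, time in s.
With the tool pointing down it reaches from about 0.35 to 0.975 m from the base axis. Payload 17.4 kg.
Tool frame: the origin (TCP) lies at the very end of the fingers, on their centre line; the grasp point (between the pads) lies 19 mm behind it; z points along the fingers, x is the direction in which the jaws open and shut, and the axes are right-handed (so a half turn about z gives the same grasp; the last joint's range is limited). The gripper opens to 85 mm and grips with 20 to 120 N. Pads are 22 mm wide; open, the fingers measure 114 mm over their backs; the gripper's body (76 mm by 85 mm) begins 54 mm behind the grasp point. The pads swing forward as they close: fully open they stand 13 mm farther back than shut.
Start: joints at [1.19, 0.116, 1.442, -0, 1.584, -0.038], TCP at [0.227, 0.636, 0.231] pointing down, gripper open.
Joint ranges: [-2.83, 2.83], [-0.83, 2.19], [0.07, 2.5], [-1.14, 4.28], [0.01, 3], [-2.97, 2.97]. Speed limits (rad/s): [1.89, 1.89, 2.22, 3.14, 3.14, 3.14].

INTERFACE

Orientations are given as a unit quaternion [w, x, y, z].
In Python, from rig import * gives the robot as it stands. The module is installed in compiled form; this text tells all that it offers.
- The arm moves only by the tool drive_tool, never from a script. Its argument "increments" is text: rows parted by semicolons, each of 7 numbers parted by spaces: the shift along the tool's x, y, z in mm, then the turn, a rotation vector about the tool's x, y, z in degrees, then the gripper command: -1 is shut, 1 is fully open, values between are in proportion. In form: tx ty tz ax ay az fingers; .... A call has 1 to 8 rows; each row is the pose to reach, as a shift and turn from the pose measured when the call began, along the tool's axes at that moment; what a row does not reach only later rows make up. A row lasts 1/8 s, in which the tool goes at most 62.5 mm and 10.7 degrees, less where a joint would pass 70% of its speed; a pose out of reach is approached as far as the arm can. A call with a gripper value outside its range is refused whole. The fingers move at their own pace and stop on an object; the grip force is fixed at half the most. Time passes only in rows, so rows that repeat a pose let the fingers close. It gives the time, the measured TCP pose, the force and the opening at its end, in the units of the state.
- get_state(): the state, without advancing time (a new reading comes with each control period).
- grab_frame(name): name is "scene" or "top" or "wrist"; returns (picture, depth): 384x512x3 uint8, blue, green, red; 384x512 float32, m along the optical axis (not along the pixel's ray), 0 where there is no reading.
- camera_params(name): a dict with "camera_matrix" (3x3 intrinsics, pixels), "extrinsics" (4x4, takes a point from camera to world coordinates); the wrist camera has in their place "tool_from_camera" (4x4, takes a point from camera to tool coordinates, whose origin is the TCP and whose axes are the tool frame's). Camera axes: x right, y down, z forward; pixel columns grow to the right and rows downward; lengths in m; the calibration is good to about 2 mm. A picture is of the moment at which its call begins: read the wrist's pose just before it. camera_params takes no time and is no camera call.
- sign_off(): hands the job in, once; it reports no verdict.
The state is a dict: "time_s": time; "joint_pos": joint angles; "qvel": joint speeds; "effort": joint torques, N m; "ee_pos": TCP position; "tool_rot": TCP orientation; "ft_force": force on the tool from outside, world axes, zero at the start; "torque": the same for the moment, N m; "width": opening from 0.0 (shut) to 1.0 (fully open).
Only numpy, scipy, OpenCV 4.12 (cv2) and the standard library are available. Lean on these libraries where they do the work, as an engineer would, in place of code of your own. Each camera call takes 0.05 s, during which the arm holds its last target. There are 200 camera calls.

## Working session

There is one attempt and no reset: what is moved stays moved. The work goes in short steps, Python scripts to look and compute and a tool call to move; the robot and the scene stay as the last step left them, time stands still between calls to the robot, and variables do not carry over. Pictures are saved under pics/ and viewed, about 12 in all and at most 16, crops included, and the job is handed in when it is done.

Besides the shell and the picture viewer there is one more tool, called by a JSON object that holds its "api" and its "payload". drive_tool: Moves the arm, as the interface text tells. Its arguments: {"type":"object","properties":{"increments":{"type":"string"}},"required":["increments"]}

```bash
mkdir -p pics; cat > h.py <<'E'
from rig import *
import numpy as np, cv2
from scipy.spatial.transform import Rotation as R
def cloud(name,stride=1):
    st=get_state(); im,d=grab_frame(name); p=camera_params(name); K=np.array(p['camera_matrix'])
    if name=='wrist':
        T=np.eye(4); q=st['tool_rot']; T[:3,:3]=R.from_quat([q[1],q[2],q[3],q[0]]).as_matrix(); T[:3,3]=st['ee_pos']
        T=T@np.array(p['tool_from_camera'])
    else: T=np.array(p['extrinsics'])
    v,u=np.mgrid[0:384,0:512]
    P=np.stack([(u-K[0,2])/K[0,0]*d,(v-K[1,2])/K[1,1]*d,d],-1)
    W=P@T[:3,:3].T+T[:3,3]; W[d<=0]=np.nan
    return im,W,K,T
E
python3 - <<'E'
from h import *
for n in ['scene','top']:
    im,W,K,T=cloud(n); np.savez(''+n,im=im,W=W)
    cv2.imwrite(f'pics/{n}0.png',im); print(n,T[:3,3].round(2),T[:3,2].round(2))
print(get_state())
print(camera_params('wrist'))
E
```

```text
scene [ 1.44 -0.1   1.4 ] [-0.59  0.07 -0.81]
top [0.3  0.02 1.35] [ 0.17 -0.   -0.99]
{'time_s': 0.1, 'joint_pos': array([ 1.19022761e+00,  1.16473183e-01,  1.44219523e+00,  3.73263950e-05,
        1.58403051e+00, -3.78198485e-02]), 'qvel': array([-0.00065697, -0.00032918, -0.00068075, -0.00016505,  0.00385015,
       -0.00016105]), 'effort': array([ 1.04210871e-03, -7.33668709e+01, -6.33783102e+01, -8.59850456e-05,
        5.22143280e-03,  2.25127189e-05]), 'ee_pos': array([0.22679807, 0.63557194, 0.2306143 ]), 'tool_rot': array([ 2.85723922e-04,  8.17336064e-01,  5.76160961e-01, -4.73991542e-04]), 'ft_force': array([-0.24825988, -0.05352822, -0.06936879]), 'torque': array([-0.02201802, -0.02619423, -0.00496244]), 'width': 0.9987548727090658}
{'camera_matrix': array([[293.08120831,   0.        , 258.22385856],
       [  0.        , 293.08120831, 191.57399457],
       [  0.        ,   0.        ,   1.        ]]), 'tool_from_camera': array([[ 9.99998469e-01, -1.59382117e-03, -7.21919671e-04,
        -8.35989572e-05],
       [ 1.73933496e-03,  9.50352103e-01,  3.11171746e-01,
        -7.87083980e-02],
       [ 1.90125763e-04, -3.11172525e-01,  9.50353420e-01,
        -1.41602977e-01],
       [ 0.00000000e+00,  0.00000000e+00,  0.00000000e+00,
         1.00000000e+00]])}
```

View pics/scene0.png

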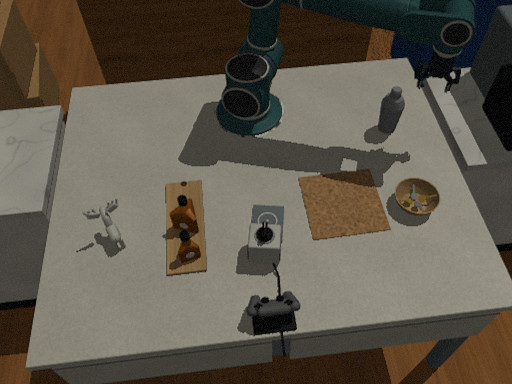

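View pics/top0.png

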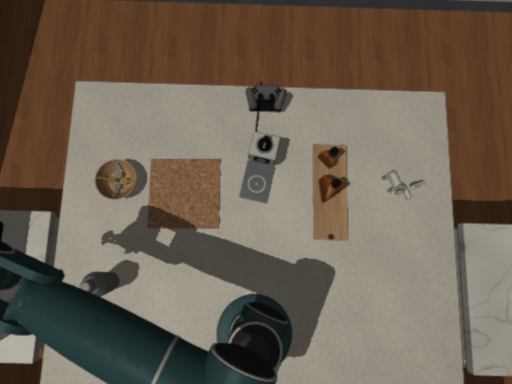

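The scene shows the reader in the middle (top view: ring 257,184; knob 265,145), the mat to its left (185,193), the board to its right with two bottles (330,155 and 332,187), the moose at (403,184) and the bowl at (117,178). Now I'll measure them.

```bash
python3 - <<'E'
from h import *
z=np.load('top.npz'); im=z['im'];W=z['W']; Z=W[...,2]
hsv=cv2.cvtColor(im,cv2.COLOR_BGR2HSV)
def rect(mask,n):
    p=W[mask][:,:2]; p=p[~np.isnan(p).any(1)]
    r=cv2.minAreaRect((p*1000).astype(np.float32)); print(n,len(p),np.round(r[0],1),np.round(r[1],1),round(r[2],1),'z',np.nanmedian(Z[mask]).round(4))
def box(u0,v0,u1,v1):
    m=np.zeros(Z.shape,bool); m[v0:v1,u0:u1]=1; return m
sat=hsv[...,1]
rect(box(145,152,225,233)&(sat>90)&(Z<.02),'mat')
rect(box(310,140,352,243)&(sat>60)&(Z<.03)&(Z>.006),'board')
rect(box(235,125,285,210)&(Z>.105)&(Z<.122),'boxtop')
rect(box(235,125,285,170)&(Z>.135),'knob')
m=box(235,160,285,210)&(Z>.003)&(Z<.03);rect(m,'foot')
m=box(235,165,280,200)&(im.min(2)>150)&(Z<.03); rect(m,'ring'); 
for n,b in (('far',(318,140,352,168)),('near',(318,168,355,202))):
    m=box(*b)&(Z>.02); zz=Z[m]; print(n,np.sort(zz)[-8:].round(3))
    t=m&(Z>np.nanmax(zz)-.012); rect(t,n+' cap'); rect(m&(Z<.1),n+' low')
rect(box(380,160,430,205)&(Z>.02),'moose');rect(box(90,155,140,205)&(Z>.02),'bowl')
s=cv2.resize(im[120:250,230:440],None,fx=3.8,fy=3.8,interpolation=cv2.INTER_CUBIC)
cv2.imwrite('pics/topc.png',s)
q=np.load('scene.npz'); cv2.imwrite('pics/sc.png',cv2.resize(q['im'][170:290,150:300],None,fx=5,fy=5,interpolation=cv2.INTER_CUBIC))
E
```

```text
mat 4807 [502.5 283. ] [265.6 268.1] 1.8 z 0.0028
board 2356 [ 523.8 -274.4] [367.1 129.8] 0.2 z 0.0108
boxtop 502 [666.1 -15. ] [99.6 90.8] 79.1 z 0.1135
knob 71 [665.9 -14.9] [16.  51.8] 79.4 z 0.1529
foot 903 [540.8  -5.6] [187.7 190.4] 1.7 z 0.0056
ring 0 [0. 0.] [0. 0.] 0.0 z nan
far [0.146 0.147 0.147 0.147 0.148 0.148 0.148 0.149]
far cap 55 [ 646.7 -261.8] [27.4 26. ] 46.6 z 0.143
far low 180 [ 653.6 -250. ] [93.3 42.3] 45.6 z 0.0749
near [0.165 0.165 0.165 0.165 0.165 0.166 0.166 0.167]
near cap 62 [ 526.4 -262.4] [29.4 26.3] 55.7 z 0.1624
near low 236 [ 522.1 -252.7] [96.2 85. ] 60.8 z 0.0919
moose 409 [ 540.3 -522. ] [100.3 104.3] 85.0 z 0.0831
bowl 828 [537.8 532.4] [152.3 152.7] 1.5 z 0.0357
  return np.nanmean(a, axis, out=out, keepdims=keepdims)
```

View pics/sc.png

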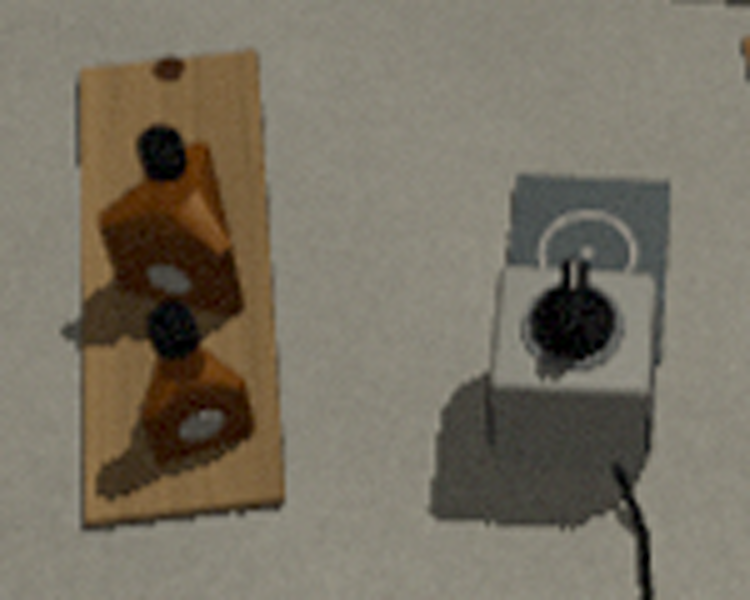

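Measured: the mat is at (.503,.283), yaw about 1.8°, and the board at (.524,-.274). The reader's x axis points at -10.9°, with the knob at (.666,-.015), the ring at about (.543,.009) and the aim at about (.580,.002). The large bottle (top z .164) is near, at (.526,-.262). The small one (top z .144) is at (.647,-.262), and there is no middle bottle. Next I move over the knob.

```bash
cat >> h.py <<'E'
def yaw(st=None):
    q=(st or get_state())['tool_rot']; m=R.from_quat([q[1],q[2],q[3],q[0]]).as_matrix(); return np.degrees(np.arctan2(m[1,0],m[0,0]))
def to(x,y,z,yw):
    st=get_state(); q=st['tool_rot']; A=R.from_quat([q[1],q[2],q[3],q[0]]).as_matrix()
    c,s=np.cos(np.radians(yw)),np.sin(np.radians(yw)); B=np.array([[c,s,0],[s,-c,0],[0,0,-1.]]).T
    d=A.T@(np.array([x,y,z])-st['ee_pos'])*1000; r=np.degrees(R.from_matrix(A.T@B).as_rotvec())
    print('delta',d.round(1),r.round(1),'| pos',st['ee_pos'].round(4),'yaw',round(yaw(st),1),'t',round(st['time_s'],2),'F',st['ft_force'].round(1),'w',round(st['width'],3),'j',np.degrees(st['joint_pos']).round(0))
E
python3 -c "
from h import *
to(.666,-.015,.25,79.1)"
```

```text
delta [-465.1  632.3  -18.9] [-0.   0.1 -8.7] | pos [0.2268 0.6356 0.2306] yaw 70.4 t 0.1 F [-0.2 -0.1 -0.1] w 0.999 j [68.  7. 83.  0. 91. -2.]
```

{"api": "drive_tool", "payload": {"increments": "-20 30 -50 0 0 0 1;-233 316 -60 0 0 -4 1;-233 316 -60 0 0 -4 1;-465 632 -50 0 0 -8.7 1;-465 632 -50 0 0 -8.7 1;-465 632 -40 0 0 -8.7 1;-465 632 -30 0 0 -8.7 1;-465 632 -19 0 0 -8.7 1"}}

```text
time_s: 1.1
ee_pos: [0.4927, 0.2418, 0.2741]
tool_rot: [0.0, 0.771, 0.636, -0.0]
ft_force: [0.8, 0.8, 0.6]
width: 1.003
```

```bash
python3 -c "
from h import *
to(.666,-.015,.25,79.1)"
```

```text
delta [-219.2  218.9   24.3] [-0.  0. -0.] | pos [0.4927 0.2418 0.2741] yaw 79.1 t 1.1 F [0.8 0.8 0.6] w 1.003 j [ 23. -10.  95.  -0.  95. -56.]
```

{"api": "drive_tool", "payload": {"increments": "-219 219 24 0 0 0 1;-219 219 24 0 0 0 1;-219 219 24 0 0 0 1;-219 219 24 0 0 0 1;-219 219 24 0 0 0 1;-219 219 24 0 0 0 1;-219 219 24 0 0 0 1"}}

```text
time_s: 1.98
ee_pos: [0.6659, -0.0148, 0.2499]
tool_rot: [-0.0, 0.771, 0.636, -0.001]
ft_force: [-0.1, 0.1, -0.1]
width: 0.999
```

```bash
python3 - <<'E'
from h import *
im,W,K,T=cloud('wrist'); cv2.imwrite('pics/w1.png',im); Z=W[...,2]
def rect(m,n):
    p=W[m][:,:2]; r=cv2.minAreaRect((p*1000).astype(np.float32)); print(n,len(p),np.round(r[0],1),np.round(r[1],1),round(r[2],1),np.median(Z[m]).round(4))
b=(W[...,0]>.55)&(abs(W[...,1])<.09)
rect(b&(Z>.108)&(Z<.119),'top'); rect(b&(Z>.145)&(Z<.165),'knob'); rect(b&(Z>.122)&(Z<.14),'mid')
to(.666,-.015,.128,79.1)
E
```

```text
top 6050 [668.6 -18.1] [99.9 87.9] 78.8 0.114
knob 1046 [668.7 -17.9] [15.5 50.8] 78.4 0.1539
mid 1331 [668.3 -17.8] [49.8 49.9] 77.2 0.1251
delta [ -0.7   0.4 122.3] [-0.  0. -0.] | pos [ 0.6658 -0.0141  0.2503] yaw 79.1 t 2.02 F [-0.7  0.1  0.3] w 0.997 j [ -3.   5.  82.  -0.  92. -82.]
```

View pics/w1.png

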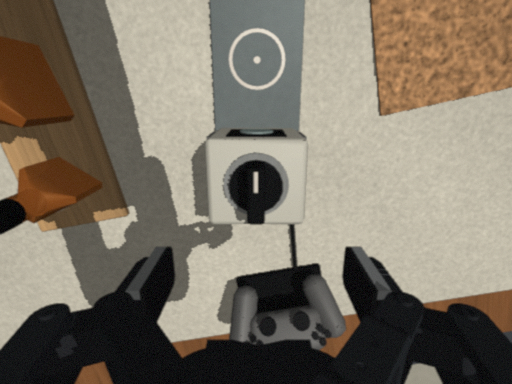

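The picture shows the knob straight below (256,190), its bar along the reader's axis, and the ring at (257,59). I descend and pinch it.

{"api": "drive_tool", "payload": {"increments": "-2 1 60 0 0 0.4 1;-2 1 120 0 0 0.4 1;-2 1 120 0 0 0.4 1;-2 1 120 0 0 0.4 -1;-2 1 120 0 0 0.4 -1;-2 1 120 0 0 0.4 -1;-2 1 120 0 0 0.4 -1;-2 1 120 0 0 0.4 -1"}}

```text
time_s: 3.02
ee_pos: [0.6665, -0.0172, 0.1317]
tool_rot: [0.001, 0.774, 0.634, -0.0]
ft_force: [-3.4, -5.5, 8.1]
width: 0.176
```

```bash
python3 -c "
from h import *
to(.668,-.017,.128,78.8-70)"
```

```text
delta [0.5 1.4 3.7] [ 0.1  0.1 69.9] | pos [ 0.6665 -0.0172  0.1317] yaw 78.7 t 3.02 F [-3.4 -5.5  8.1] w 0.176 j [ -4.   8.  90.  -0.  82. -82.]
```

{"api": "drive_tool", "payload": {"increments": "0 0 0 0 0 10 -1;0 0 0 0 0 20 -1;0 0 0 0 0 30 -1;0 0 0 0 0 40 -1;0 0 0 0 0 50 -1;0 0 0 0 0 60 -1;0 0 0 0 0 67 -1;0 0 0 0 0 69 -1"}}

```text
time_s: 4.03
ee_pos: [0.6681, -0.0158, 0.1319]
tool_rot: [0.0, 0.997, 0.083, 0.002]
ft_force: [16.8, 10.2, -8.1]
width: 0.173
```

```bash
python3 -c "
from h import *
to(.668,-.017,.128,78.8-70); print(get_state()['torque'])"
```

```text
delta [-0.3  1.1  3.9] [ 0.  -0.3  0.8] | pos [ 0.6681 -0.0158  0.1319] yaw 9.6 t 4.03 F [16.8 10.2 -8.1] w 0.173 j [ -4.   8.  90.   0.  81. -13.]
[ 1.70275716 -2.98253417  0.35963102]
```

{"api": "drive_tool", "payload": {"increments": "0 0 0 0 0 0.5 -1;0 0 0 0 0 0.5 -1;0 0 0 0 0 0.5 -1;0 0 0 0 0 0 1;0 0 0 0 0 0 1;0 0 0 0 0 0 1;0 0 -40 0 0 0 1;0 0 -120 0 0 0 1"}}

```text
time_s: 5.03
ee_pos: [0.6669, -0.0157, 0.2337]
tool_rot: [-0.0, 0.997, 0.083, 0.001]
ft_force: [0.1, 0.7, 0.3]
width: 0.998
```

```bash
python3 - <<'E'
from h import *
to(.54,-.25,.27,0)
z=np.load('top.npz')
im,W,K,T=cloud('wrist'); Z=W[...,2]
b=(W[...,0]>.55)&(abs(W[...,1])<.09)&(Z>.145)&(Z<.165)
p=W[b][:,:2]; print(cv2.minAreaRect((p*1000).astype(np.float32)))
E
```

```text
delta [-164.   210.   -36.7] [-0.  -0.1  9.6] | pos [ 0.6669 -0.0157  0.2337] yaw 9.6 t 5.03 F [0.1 0.7 0.3] w 0.998 j [ -4.   6.  84.   0.  91. -13.]
((669.8298950195312, -17.63050079345703), (16.173519134521484, 52.06291961669922), 79.32537078857422)
```

The knob is back at rest (79.3° against 79.4° before). Now I look at the bottles from close by.

{"api": "drive_tool", "payload": {"increments": "-96 127 -66 0 0 9.6 1;-96 127 -66 0 0 9.6 1;-96 127 -66 0 0 9.6 1;-96 127 -66 0 0 9.6 1;-96 127 -66 0 0 9.6 1"}}

```text
time_s: 5.7
ee_pos: [0.5945, -0.1567, 0.3099]
tool_rot: [-0.0, 1.0, -0.0, 0.007]
ft_force: [-0.5, 0.0, -0.4]
width: 1.003
```

```bash
cat > fit.py <<'E'
from h import *
from scipy.optimize import minimize
DIM=dict(large=(.152,.082,.030,.057),middle=(.142,.072,.026,.049),small=(.132,.062,.022,.042))
def find(W,name,base,guess,r=.09):
    """triangle fit on shoulder-top body points + cap centre"""
    h,body,ap,co=DIM[name]; Z=W[...,2]; g=np.array(guess)
    near=np.hypot(W[...,0]-g[0],W[...,1]-g[1])<r
    cap=W[near&(abs(Z-base-h)<.006)][:,:2]
    cr=cv2.minEnclosingCircle((cap*1000).astype(np.float32)) if len(cap)>3 else None
    c=np.array(cr[0])/1000 if cr else g
    print(name,'cap',len(cap),c.round(4),'r',cr and round(cr[1],1),'z',np.median(W[near&(abs(Z-base-h)<.006)][:,2]).round(4))
    near=np.hypot(W[...,0]-c[0],W[...,1]-c[1])<r
    P=W[near&(Z>base+.012)&(Z<base+body-.001)][:,:2]-c   # wall points (side faces)
    best=[]
    for y in range(0,120,1):
        n=np.radians(y+np.array([0,120,240])); N=np.stack([np.cos(n),np.sin(n)])
        m=(P@N).max(1)-ap; best.append((np.mean(np.minimum(abs(m),.01)),y))
    best.sort(); print('n',len(P),best[:3]); return c,best[0][1],P
E
python3 - <<'E'
from fit import *
im,W,K,T=cloud('wrist'); cv2.imwrite('pics/w2.png',im); np.savez('w2',im=im,W=W)
c,y,P=find(W,'large',.012,(.526,-.262)); print(P.min(0),P.max(0))
c,y,P=find(W,'small',.012,(.647,-.262))
to(0.5,0,.3,0)
E
```

```text
large cap 503 [ 0.5291 -0.2651] r 15.1 z 0.1629
n 1198 [(np.float64(0.0016771288321997388), 98), (np.float64(0.0016890575623525518), 97), (np.float64(0.0016974496505362815), 99)]
[-0.04810659 -0.0516707 ] [0.08992398 0.03525969]
small cap 446 [ 0.6496 -0.2645] r 15.1 z 0.1431
n 594 [(np.float64(0.0018574138596567497), 15), (np.float64(0.001857919180018139), 14), (np.float64(0.0018744248971947761), 13)]
delta [ -94.7 -156.3    8.3] [-0.  -0.7 -0. ] | pos [ 0.5946 -0.1563  0.3094] yaw -0.0 t 5.75 F [-0.   0.2 -0.1] w 0.999 j [-17.  -2.  84.   0.  97. -17.]
```

View pics/w2.png

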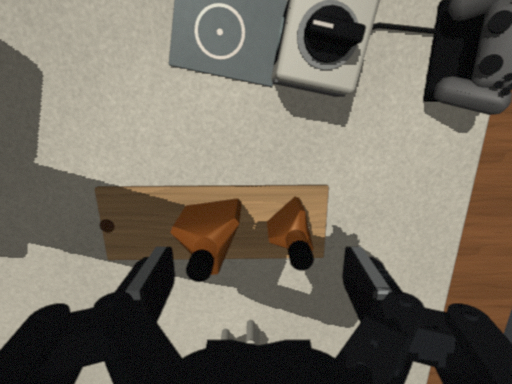

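```bash
python3 - <<'E'
from fit import *
C={n:np.load(n+'.npz') for n in('w2','scene','top')}
for n,g in(('large',(.529,-.265)),('small',(.6496,-.2645))):
    for k in C:
        print(k); find(C[k]['W'],n,.012,g,.058 if n=='large' else .045)
im=C['w2']['im'][180:280,150:330]; cv2.imwrite('pics/w2c.png',cv2.resize(im,None,fx=4.4,fy=4.4,interpolation=cv2.INTER_CUBIC))
E
```

```text
w2
large cap 503 [ 0.5291 -0.2651] r 15.1 z 0.1629
n 1105 [(np.float64(0.000976651892285328), 98), (np.float64(0.0009895845789125405), 97), (np.float64(0.0009986829695406926), 99)]
scene
large cap 60 [ 0.5313 -0.2656] r 16.5 z 0.1633
n 296 [(np.float64(0.0029822717846123285), 98), (np.float64(0.0029957074507611227), 99), (np.float64(0.002996460911067183), 97)]
top
large cap 61 [ 0.5268 -0.2625] r 14.9 z 0.1624
n 126 [(np.float64(0.0010521249906213358), 98), (np.float64(0.0011011381269446128), 99), (np.float64(0.0011295891032068312), 97)]
w2
small cap 446 [ 0.6496 -0.2645] r 15.1 z 0.1431
n 528 [(np.float64(0.0008395905921138435), 15), (np.float64(0.0008401590775204062), 14), (np.float64(0.0008587280093441228), 13)]
scene
small cap 62 [ 0.6497 -0.2629] r 15.4 z 0.1439
n 162 [(np.float64(0.0014714432521929074), 14), (np.float64(0.0014813974569739638), 15), (np.float64(0.0015172276904392712), 13)]
top
small cap 51 [ 0.6481 -0.2615] r 15.2 z 0.1437
n 79 [(np.float64(0.0008324254913698105), 15), (np.float64(0.0008345420372870915), 14), (np.float64(0.0009202484888931088), 16)]
```

View pics/w2c.png

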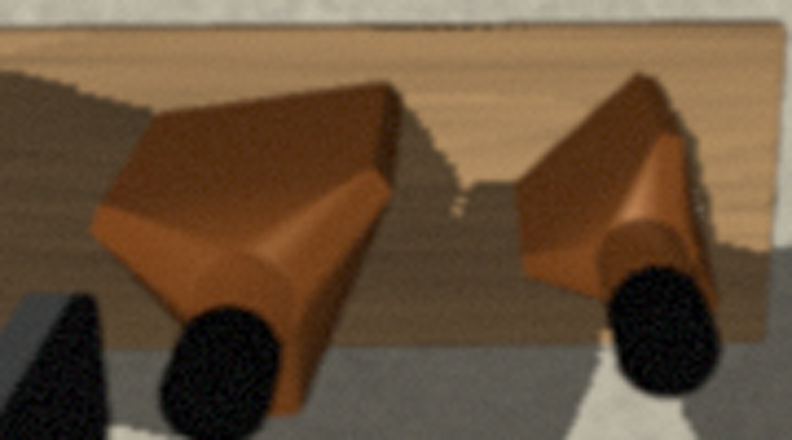

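The crop shows bare faces at 98° on the large bottle and 135° on the small one. With the seals seen by the scene camera at -22° and 15°, this puts the labels at -142° and -105°, consistent with the stated handedness. I grasp the large bottle with tool yaw -14°.

{"api": "drive_tool", "payload": {"increments": "-65.5 108 40 0 0 10 1;-65.5 108 90 0 0 14 1;-65.5 108 90 0 0 14 1;-65.5 108 100 0 0 14 1;-65.5 108 100 0 0 14 1"}}

```text
time_s: 6.38
ee_pos: [0.5309, -0.2632, 0.208]
tool_rot: [-0.001, 0.993, -0.121, 0.006]
ft_force: [-0.7, -0.4, 0.7]
width: 1.005
```

```bash
python3 - <<'E'
from fit import *
im,W,K,T=cloud('wrist'); find(W,'large',.012,(.529,-.2645),.058)
to(.529,-.2645,.127,-14)
E
```

```text
large cap 1345 [ 0.5291 -0.2656] r 15.0 z 0.1628
n 1015 [(np.float64(0.0005632195884753035), 98), (np.float64(0.0005857210556777374), 97), (np.float64(0.0006604778513071967), 99)]
delta [-2.8  2.1 82. ] [-0.2 -0.7  0.1] | pos [ 0.5312 -0.2632  0.209 ] yaw -13.9 t 6.42 F [ 0.7 -0.   1.1] w 1.0 j [-29.  -4.  95.   0.  88. -15.]
```

{"api": "drive_tool", "payload": {"increments": "-2.5 2.5 0 0 -0.7 0 1;-2.5 2.5 50 0 -0.7 0 1;-2.5 2.5 82 0 -0.7 0 1;-2.5 2.5 82 0 -0.7 0 1;-2.5 2.5 82 0 -0.7 0 -1;-2.5 2.5 82 0 -0.7 0 -1;-2.5 2.5 82 0 -0.7 0 -1;-2.5 2.5 82 0 -0.7 0 -1"}}

```text
time_s: 7.42
ee_pos: [0.5293, -0.2651, 0.1282]
tool_rot: [-0.002, 0.993, -0.121, 0.001]
ft_force: [-2.3, 1.6, 7.1]
width: 0.335
```

```bash
python3 - <<'E'
from h import *
to(.529,-.2645,.22,-14)
E
```

```text
delta [ -0.4  -0.9 -91.8] [-0.2 -0.1  0.1] | pos [ 0.5293 -0.2651  0.1282] yaw -13.9 t 7.42 F [-2.3  1.6  7.1] w 0.335 j [-29.  -1. 100.   0.  81. -15.]
```

Gripped (opening 28.5 mm). Lift and carry, turning anticlockwise.

{"api": "drive_tool", "payload": {"increments": "0 -1 -50 0 0 0 -1;-1 -2 -92 0 0 -5 -1;-11 -67 -92 0 0 -15 -1;-22 -134 -92 0 0 -25 -1;-32 -190 -92 0 0 -35 -1;-43 -240 -92 0 0 -45 -1;-43 -260 -92 0 0 -55 -1;-43 -268 -92 0 0 -65 -1"}}

```text
time_s: 8.43
ee_pos: [0.5518, 0.0066, 0.221]
tool_rot: [-0.001, 0.901, 0.434, 0.001]
ft_force: [-0.6, -1.0, -5.0]
width: 0.333
```

```bash
python3 - <<'E'
from h import *
to(.552,.0055,.152,117)
E
```

```text
delta [-0.9  0.9 69. ] [  0.1  -0.2 -65.5] | pos [0.5518 0.0066 0.221 ] yaw 51.5 t 8.43 F [-0.6 -1.  -5. ] w 0.333 j [ -2.  -9.  99.   0.  90. -54.]
```

{"api": "drive_tool", "payload": {"increments": "0 0 0 0 0 -10 -1;0 0 0 0 0 -20 -1;0 0 0 0 0 -30 -1;0 0 0 0 0 -40 -1;0 0 0 0 0 -50 -1;0 0 10 0 0 -60 -1;-1 1 40 0 0 -65.5 -1;-1 1 69 0 0 -65.5 -1"}}

```text
time_s: 9.43
ee_pos: [0.5519, 0.0053, 0.1511]
tool_rot: [-0.0, 0.522, 0.853, 0.002]
ft_force: [0.1, 0.1, -4.7]
width: 0.33
```

```bash
python3 - <<'E'
from fit import *
to(.552,.0055,.152,117)
c=[]
for n in('scene','top'):
    im,W,K,T=cloud(n); cv2.imwrite(f'pics/{n}L.png',im); find(W,'large',.036,(.552,.0055),.058)
E
```

```text
delta [ 0.1  0.2 -0.9] [ 0.1 -0.1  0.1] | pos [0.5519 0.0053 0.1511] yaw 117.1 t 9.43 F [ 0.1  0.1 -4.7] w 0.33 j [  -2.   -7.  104.    0.   83. -119.]
large cap 60 [0.5596 0.0098] r 29.4 z 0.1881
n 325 [(np.float64(0.0024202672459678488), 108), (np.float64(0.0024432351592463923), 109), (np.float64(0.0024436051031081086), 107)]
large cap 3 [0.552  0.0055] r None z 0.1906
n 105 [(np.float64(0.0046493364312767925), 99), (np.float64(0.004668467236922476), 100), (np.float64(0.004671350766025193), 98)]
```

The scene fit gives face normals at 108°, where 109° was expected. I hold the label for a second.

{"api": "drive_tool", "payload": {"increments": "0 0 0 0 0 0 -1;0 0 0 0 0 0 -1;0 0 0 0 0 0 -1;0 0 0 0 0 0 -1;0 0 0 0 0 0 -1;0 0 0 0 0 0 -1;0 0 0 0 0 0 -1;0 0 0 0 0 0 -1"}}

```text
time_s: 10.52
ee_pos: [0.5505, 0.0054, 0.1486]
tool_rot: [-0.003, 0.523, 0.853, 0.0]
ft_force: [1.0, -0.3, -4.5]
width: 0.335
```

{"api": "drive_tool", "payload": {"increments": "0 0 -1 0 0 10 -1;0 0 -1 0 0 20 -1;0 0 -1 0 0 30 -1;0 0 -1 0 0 40 -1;0 0 -1 0 0 50 -1;0 0 -1 0 0 60 -1;0 0 -1 0 0 70 -1;0 0 -1 0 0 80 -1"}}

```text
time_s: 11.52
ee_pos: [0.5505, 0.0054, 0.1496]
tool_rot: [-0.002, 0.949, 0.315, -0.001]
ft_force: [-0.1, -0.1, -4.3]
width: 0.337
```

```bash
python3 - <<'E'
from h import *
to(.552,.0055,.152,-3)
E
```

```text
delta [ 1.3  0.8 -2.4] [-0.3  0.2 39.7] | pos [0.5505 0.0054 0.1496] yaw 36.7 t 11.53 F [-0.1 -0.1 -4.3] w 0.337 j [ -2.  -7. 104.   0.  83. -39.]
```

{"api": "drive_tool", "payload": {"increments": "1 1 -2 0 0 10 -1;1 1 -2 0 0 20 -1;1 1 -2 0 0 30 -1;1 1 -2 0 0 39.7 -1;1 1 -2 0 0 39.7 -1"}}

```text
time_s: 12.15
ee_pos: [0.5519, 0.0052, 0.1516]
tool_rot: [-0.002, 1.0, -0.026, -0.002]
ft_force: [0.7, 0.3, -3.8]
width: 0.338
```

```bash
python3 - <<'E'
from fit import *
to(.552,.0055,.152,-3)
im,W,K,T=cloud('scene'); find(W,'large',.036,(.552,.0055),.058)
cv2.imwrite('pics/sL2.png',cv2.resize(im[130:290,180:360],None,fx=4,fy=4,interpolation=cv2.INTER_CUBIC))
E
```

```text
delta [ 0.1 -0.3 -0.4] [-0.2  0.2  0. ] | pos [0.5519 0.0052 0.1516] yaw -3.0 t 12.15 F [ 0.7  0.3 -3.8] w 0.338 j [ -2.  -7. 103.   0.  84.   1.]
large cap 4 [ 0.5452 -0.0012] r 12.2 z 0.1861
n 315 [(np.float64(0.005493284158720134), 98), (np.float64(0.005509625888757943), 99), (np.float64(0.005530009901820577), 97)]
```

View pics/sL2.png

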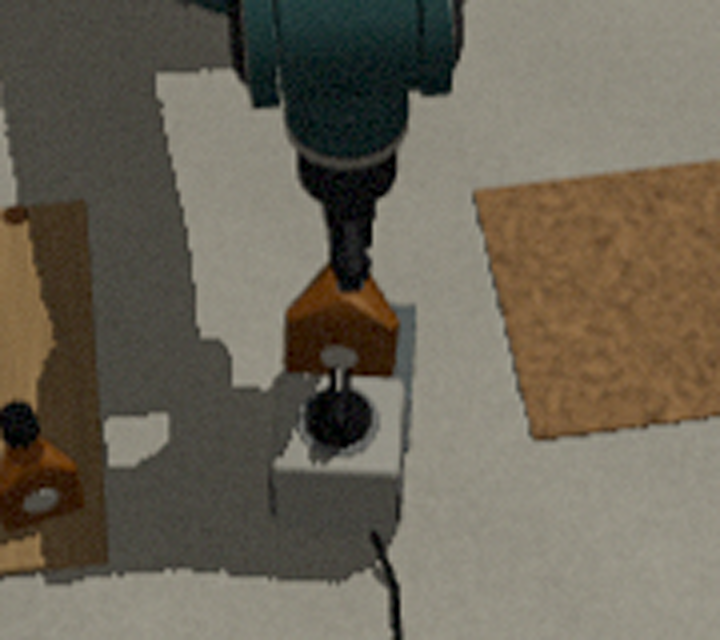

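The seal at (340,355) faces the window squarely, the bottle's edge running parallel to the box's front. The fit is poor here because the fingers hide part of the cap, but the picture agrees. I hold, then turn a further 120°.

{"api": "drive_tool", "payload": {"increments": "0 0 0 0 0 0 -1;0 0 0 0 0 0 -1;0 0 0 0 0 0 -1;0 0 0 0 0 0 -1;0 0 0 0 0 0 -1;0 0 0 0 0 0 -1;0 0 0 0 0 0 -1;0 0 0 0 0 0 -1"}}

```text
time_s: 13.2
ee_pos: [0.5519, 0.0052, 0.1516]
tool_rot: [-0.002, 1.0, -0.025, -0.002]
ft_force: [-0.1, 0.6, -4.0]
width: 0.335
```

{"api": "drive_tool", "payload": {"increments": "0 0 -1 0 0 10 -1;0 0 -1 0 0 20 -1;0 0 -1 0 0 30 -1;0 0 -1 0 0 40 -1;0 0 -1 0 0 50 -1;0 0 -1 0 0 60 -1;0 0 -1 0 0 70 -1;0 0 -1 0 0 80 -1"}}

```text
time_s: 14.2
ee_pos: [0.5519, 0.0051, 0.1526]
tool_rot: [-0.0, 0.748, -0.664, -0.003]
ft_force: [0.5, -0.2, -4.0]
width: 0.336
```

```bash
python3 - <<'E'
from h import *
to(.552,.0055,.152,-123)
E
```

```text
delta [-0.3 -0.1  0.6] [ 0.3  0.2 39.9] | pos [0.5519 0.0051 0.1526] yaw -83.1 t 14.2 F [ 0.5 -0.2 -4. ] w 0.336 j [ -2.  -7. 103.   0.  84.  81.]
```

{"api": "drive_tool", "payload": {"increments": "0 0 1 0 0 10 -1;0 0 1 0 0 20 -1;0 0 1 0 0 30 -1;0 0 1 0 0 40 -1;0 0 1 0 0 40 -1"}}

```text
time_s: 14.82
ee_pos: [0.5519, 0.0051, 0.1516]
tool_rot: [-0.001, -0.476, 0.879, 0.002]
ft_force: [0.4, -0.4, -5.7]
width: 0.338
```

```bash
python3 - <<'E'
from fit import *
to(.552,.0055,.152,-123)
im,W,K,T=cloud('scene'); find(W,'large',.036,(.552,.0055),.058)
cv2.imwrite('pics/sL3.png',cv2.resize(im[130:290,180:360],None,fx=4,fy=4,interpolation=cv2.INTER_CUBIC))
E
```

```text
delta [-0.3  0.1 -0.4] [ 0.3  0.  -0.1] | pos [0.5519 0.0051 0.1516] yaw -123.1 t 14.82 F [ 0.4 -0.4 -5.7] w 0.338 j [ -2.  -7. 103.   0.  84. 121.]
large cap 71 [0.5583 0.0034] r 27.6 z 0.1876
n 317 [(np.float64(0.006243609282146512), 12), (np.float64(0.006245570575693936), 13), (np.float64(0.006255140464787269), 11)]
```

View pics/sL3.png

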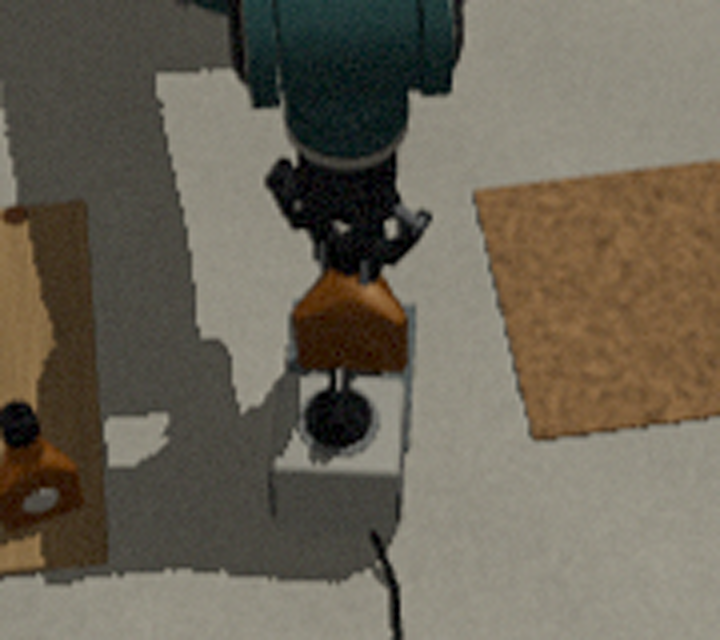

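{"api": "drive_tool", "payload": {"increments": "0 0 0 0 0 0 -1;0 0 0 0 0 0 -1;0 0 0 0 0 0 -1;0 0 0 0 0 0 -1;0 0 0 0 0 0 -1;0 0 0 0 0 0 -1;0 0 0 0 0 0 -1;0 0 0 0 0 0 -1"}}

```text
time_s: 15.88
ee_pos: [0.5519, 0.0052, 0.1516]
tool_rot: [-0.001, -0.478, 0.878, 0.002]
ft_force: [-1.2, 1.1, -5.0]
width: 0.335
```

The large bottle's bare face points squarely at the window, and the hold is complete. Next I set it on the mat at (.530,.328).

```bash
python3 - <<'E'
from h import *
to(.530,.328,.18,-60)
E
```

```text
delta [-259.1  194.   -27.2] [  0.2   0.2 -62.9] | pos [0.5519 0.0052 0.1516] yaw -122.9 t 15.88 F [-1.2  1.1 -5. ] w 0.335 j [ -2.  -7. 103.   0.  84. 121.]
```

{"api": "drive_tool", "payload": {"increments": "-40 30 -28 0 0 -8 -1;-86 65 -28 0 0 -18 -1;-130 97 -28 0 0 -28 -1;-173 130 -28 0 0 -38 -1;-216 162 -28 0 0 -48 -1;-259 194 -28 0 0 -58 -1;-259 194 -28 0 0 -63 -1;-259 194 -28 0 0 -63 -1"}}

```text
time_s: 16.88
ee_pos: [0.5297, 0.3283, 0.1806]
tool_rot: [-0.0, 0.866, -0.499, -0.003]
ft_force: [1.0, -0.5, -4.5]
width: 0.34
```

```bash
python3 - <<'E'
from h import *
to(.530,.328,.12,-60)
im,W,K,T=cloud('scene')
m=(np.hypot(W[...,0]-.53,W[...,1]-.328)<.06)&(W[...,2]>.02)&(W[...,2]<.15); print(np.percentile(W[m][:,2],[0,1,5]))
E
```

```text
delta [ 0.7 -0.2 60.6] [0.1 0.3 0.1] | pos [0.5297 0.3283 0.1806] yaw -59.9 t 16.88 F [ 1.  -0.5 -4.5] w 0.34 j [29.  1. 93.  0. 86. 89.]
[0.05937481 0.06445907 0.07060446]
```

Its underside is at about 0.063, as expected. I lower it.

{"api": "drive_tool", "payload": {"increments": "0 0 30 0 0 0 -1;0 0 50 0 0 0 -1;0 0 58 0 0 0 -1;0 0 58 0 0 0 -1"}}

```text
time_s: 17.42
ee_pos: [0.5299, 0.3279, 0.1231]
tool_rot: [-0.001, 0.866, -0.501, -0.002]
ft_force: [1.1, 0.2, -3.8]
width: 0.336
```

{"api": "drive_tool", "payload": {"increments": "0 0 1 0 0 0 -1;0 0 2 0 0 0 -1"}}

```text
time_s: 17.68
ee_pos: [0.5301, 0.3279, 0.1217]
tool_rot: [-0.001, 0.866, -0.501, -0.002]
ft_force: [-3.2, -0.8, 6.7]
width: 0.329
```

Force changed sign: contact. Release and retreat upward.

{"api": "drive_tool", "payload": {"increments": "0 0 0 0 0 0 0;0 0 0 0 0 0 1;0 0 0 0 0 0 1;0 0 0 0 0 0 1;0 0 -30 0 0 0 1;0 0 -80 0 0 0 1;0 0 -130 0 0 0 1;0 0 -130 0 0 0 1"}}

```text
time_s: 18.68
ee_pos: [0.5315, 0.328, 0.2565]
tool_rot: [-0.004, 0.866, -0.501, -0.001]
ft_force: [-0.5, 0.9, -0.5]
width: 1.001
```

```bash
python3 - <<'E'
from fit import *
im,W,K,T=cloud('wrist'); find(W,'large',.004,(.53,.328),.058)
im,W,K,T=cloud('scene'); find(W,'large',.004,(.53,.328),.058); find(W,'small',.012,(.6496,-.264),.045); np.savez('s2',im=im,W=W)
to(.59,-.16,.31,23)
E
```

```text
large cap 843 [0.5252 0.3248] r 14.8 z 0.1548
n 663 [(np.float64(0.00040603215459564945), 52), (np.float64(0.00041181905668624533), 51), (np.float64(0.0006894407673884188), 53)]
large cap 59 [0.5255 0.3252] r 16.0 z 0.1569
n 310 [(np.float64(0.0015910098601774896), 52), (np.float64(0.0016052467696876511), 51), (np.float64(0.0016648753273517472), 53)]
small cap 70 [ 0.6514 -0.2642] r 15.3 z 0.1432
n 173 [(np.float64(0.0021206147666754153), 14), (np.float64(0.002126836019504101), 15), (np.float64(0.002143496043830181), 13)]
delta [451.9 191.5 -60.5] [ -0.2   0.2 -83.1] | pos [0.5306 0.3274 0.2517] yaw -60.1 t 18.77 F [-0.6  0.2 -0.8] w 0.999 j [29. -0. 88.  0. 92. 89.]
```

The large bottle stands on the mat upright and the small one is unmoved. Next I go to the small bottle with tool yaw 23°.

{"api": "drive_tool", "payload": {"increments": "60 20 -10 0 0 -10 1;120 50 -10 0 0 -20 1;180 75 -10 0 0 -30 1;230 98 -10 0 0 -40 1;290 123 -10 0 0 -50 1;340 144 -10 0 0 -60 1;400 170 -10 0 0 -70 1;452 190 -10 0 0 -80 1"}}

```text
time_s: 19.77
ee_pos: [0.5896, -0.1527, 0.2579]
tool_rot: [-0.003, 0.985, 0.174, -0.002]
ft_force: [0.7, 0.8, 0.5]
width: 1.001
```

```bash
python3 - <<'E'
from h import *
to(.650,-.2645,.20,23)
E
```

```text
delta [ 18.6 126.1  57.1] [-0.4  0.1 -3. ] | pos [ 0.5896 -0.1527  0.2579] yaw 20.0 t 19.77 F [0.7 0.8 0.5] w 1.001 j [-17.  -2.  89.   0.  93. -37.]
```

{"api": "drive_tool", "payload": {"increments": "18.5 126 30 -0.4 0 -3 1;18.5 126 57 -0.4 0 -3 1;18.5 126 57 -0.4 0 -3 1;18.5 126 57 -0.4 0 -3 1"}}

```text
time_s: 20.27
ee_pos: [0.6494, -0.2646, 0.1978]
tool_rot: [-0.0, 0.98, 0.199, -0.002]
ft_force: [-1.6, 0.3, 0.4]
width: 1.001
```

```bash
python3 - <<'E'
from fit import *
im,W,K,T=cloud('wrist'); find(W,'small',.012,(.65,-.2645),.045); find(W,'middle',.012,(.65,-.2645),.05)
to(.650,-.2645,.107,23)
E
```

```text
small cap 1254 [ 0.6494 -0.2647] r 14.9 z 0.1429
n 565 [(np.float64(0.00055019559235398), 14), (np.float64(0.0005613929941205111), 15), (np.float64(0.0005801343927231082), 13)]
middle cap 0 [ 0.65   -0.2645] r None z nan
n 1309 [(np.float64(0.004912785946944809), 37), (np.float64(0.004914100302257768), 38), (np.float64(0.004915284978114397), 36)]
delta [ 0.4  0.7 92.6] [-0.   0.2  0. ] | pos [ 0.6496 -0.2639  0.1996] yaw 23.0 t 20.32 F [0.  0.5 0.2] w 1.0 j [-24.  11.  81.  -0.  88. -47.]
  return _methods._mean(a, axis=axis, dtype=dtype,
  ret = ret.dtype.type(ret / rcount)
```

{"api": "drive_tool", "payload": {"increments": "0 1 40 0 0 0 1;0 1 80 0 0 0 1;0 1 92 0 0 0 1;0 1 92 0 0 0 1;0 1 92 0 0 0 -1;0 1 92 0 0 0 -1;0 1 92 0 0 0 -1;0 1 92 0 0 0 -1"}}

```text
time_s: 21.32
ee_pos: [0.6499, -0.2651, 0.1085]
tool_rot: [0.0, 0.98, 0.199, -0.001]
ft_force: [-1.2, -0.1, 5.9]
width: 0.339
```

```bash
python3 - <<'E'
from h import *
to(.560,.004,.22,117)
E
```

```text
delta [  22.2 -282.8 -111.7] [ -0.1   0.1 -94. ] | pos [ 0.6499 -0.2651  0.1085] yaw 23.0 t 21.32 F [-1.2 -0.1  5.9] w 0.339 j [-24.  13.  87.  -0.  80. -47.]
```

{"api": "drive_tool", "payload": {"increments": "0 0 -55 0 0 0 -1;0 0 -110 0 0 -5 -1;5 -60 -112 0 0 -15 -1;10 -120 -112 0 0 -25 -1;14 -180 -112 0 0 -35 -1;19 -235 -112 0 0 -45 -1;22 -270 -112 0 0 -55 -1;22 -283 -112 0 0 -65 -1"}}

```text
time_s: 22.32
ee_pos: [0.559, 0.006, 0.2203]
tool_rot: [-0.0, 0.717, 0.697, -0.001]
ft_force: [0.0, -1.1, -3.0]
width: 0.333
```

```bash
python3 - <<'E'
from h import *
to(.560,.004,.132,117)
E
```

```text
delta [-1.8  1.3 88.3] [ -0.1   0.  -28.6] | pos [0.559  0.006  0.2203] yaw 88.4 t 22.32 F [ 0.  -1.1 -3. ] w 0.333 j [ -2.  -8.  98.  -0.  90. -90.]
```

{"api": "drive_tool", "payload": {"increments": "0 0 0 0 0 -10 -1;0 0 0 0 0 -20 -1;-2 1 30 0 0 -28.5 -1;-2 1 70 0 0 -28.5 -1;-2 1 88 0 0 -28.5 -1;-2 1 88 0 0 -28.5 -1"}}

```text
time_s: 23.08
ee_pos: [0.5593, 0.0038, 0.1316]
tool_rot: [-0.002, 0.523, 0.852, -0.002]
ft_force: [0.4, 0.7, -1.4]
width: 0.335
```

```bash
python3 - <<'E'
from fit import *
to(.560,.004,.132,117)
im,W,K,T=cloud('scene'); find(W,'small',.036,(.560,.004),.045); find(W,'large',.004,(.5252,.325),.058)
E
```

```text
delta [-0.2  0.7 -0.4] [-0.2 -0.1 -0.1] | pos [0.5593 0.0038 0.1316] yaw 116.9 t 23.07 F [ 0.4  0.7 -1.4] w 0.335 j [  -2.   -5.  104.   -0.   82. -119.]
small cap 57 [0.5624 0.011 ] r 29.6 z 0.1686
n 161 [(np.float64(0.001782279277207511), 109), (np.float64(0.0017858345017659051), 108), (np.float64(0.0018004717940379553), 107)]
large cap 54 [0.5246 0.3257] r 15.7 z 0.1571
n 304 [(np.float64(0.0012573149466534232), 52), (np.float64(0.0012800065207893131), 51), (np.float64(0.0013418145671805425), 53)]
```

{"api": "drive_tool", "payload": {"increments": "0 0 0 0 0 0 -1;0 0 0 0 0 0 -1;0 0 0 0 0 0 -1;0 0 0 0 0 0 -1;0 0 0 0 0 0 -1;0 0 0 0 0 0 -1;0 0 0 0 0 0 -1;0 0 0 0 0 0 -1"}}

```text
time_s: 24.12
ee_pos: [0.5599, 0.0038, 0.133]
tool_rot: [-0.001, 0.523, 0.852, -0.001]
ft_force: [-0.4, 0.7, -2.5]
width: 0.336
```

The fit gives 109°, as expected, and the label was held for a second. I turn to the seal.

{"api": "drive_tool", "payload": {"increments": "0 0 0 0 0 10 -1;0 0 0 0 0 20 -1;0 0 0 0 0 30 -1;0 0 0 0 0 40 -1;0 0 0 0 0 50 -1;0 0 0 0 0 60 -1;0 0 0 0 0 70 -1;0 0 0 0 0 80 -1"}}

```text
time_s: 25.12
ee_pos: [0.5599, 0.0038, 0.133]
tool_rot: [0.0, 0.949, 0.314, -0.001]
ft_force: [0.2, -0.1, -2.4]
width: 0.332
```

{"api": "drive_tool", "payload": {"increments": "0 0 0 0 0 10 -1;0 0 0 0 0 20 -1;0 0 0 0 0 30 -1;0 0 0 0 0 40 -1;0 0 0 0 0 40 -1"}}

```text
time_s: 25.75
ee_pos: [0.5599, 0.0038, 0.133]
tool_rot: [0.001, 1.0, -0.029, -0.001]
ft_force: [-0.5, 0.3, -2.4]
width: 0.339
```

```bash
python3 - <<'E'
from fit import *
to(.560,.004,.132,-3)
im,W,K,T=cloud('scene'); find(W,'small',.036,(.560,.004),.045); find(W,'large',.004,(.5252,.325),.058)
cv2.imwrite('pics/sS2.png',cv2.resize(im[130:290,200:400],None,fx=3.5,fy=3.5,interpolation=cv2.INTER_CUBIC))
E
```

```text
delta [ 0.1 -0.2  1. ] [ 0.1  0.1 -0.3] | pos [0.5599 0.0038 0.133 ] yaw -3.3 t 25.75 F [-0.5  0.3 -2.4] w 0.339 j [ -2.  -5. 104.  -0.  82.   1.]
small cap 1 [0.56  0.004] r None z 0.1705
n 161 [(np.float64(0.0017320604060252886), 107), (np.float64(0.001740201575156741), 108), (np.float64(0.001756929413537925), 106)]
large cap 60 [0.5266 0.3255] r 16.1 z 0.1563
n 314 [(np.float64(0.001898664214111953), 51), (np.float64(0.0019107944677588583), 52), (np.float64(0.0019311480648795689), 50)]
```

View pics/sS2.png

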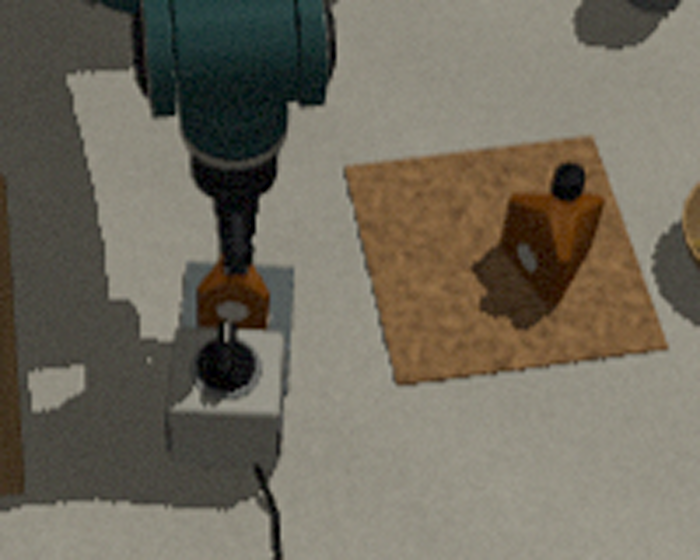

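{"api": "drive_tool", "payload": {"increments": "0 0 0 0 0 0 -1;0 0 0 0 0 0 -1;0 0 0 0 0 0 -1;0 0 0 0 0 0 -1;0 0 0 0 0 0 -1;0 0 0 0 0 0 -1;0 0 0 0 0 0 -1;0 0 0 0 0 0 -1"}}

```text
time_s: 26.8
ee_pos: [0.5599, 0.0038, 0.133]
tool_rot: [0.001, 1.0, -0.028, -0.001]
ft_force: [0.2, -0.8, -2.7]
width: 0.337
```

The small bottle's seal (232,310) faces the window squarely. The large bottle stands on the mat at (555,230), with its seal on the -y side as expected. Now the bare face.

{"api": "drive_tool", "payload": {"increments": "0 0 0 0 0 10 -1;0 0 0 0 0 20 -1;0 0 0 0 0 30 -1;0 0 0 0 0 40 -1;0 0 0 0 0 50 -1;0 0 0 0 0 60 -1;0 0 0 0 0 70 -1;0 0 0 0 0 80 -1"}}

```text
time_s: 27.8
ee_pos: [0.5599, 0.0038, 0.133]
tool_rot: [0.001, 0.746, -0.666, -0.0]
ft_force: [-0.0, 0.3, -3.0]
width: 0.335
```

{"api": "drive_tool", "payload": {"increments": "0 0 0 0 0 10 -1;0 0 0 0 0 20 -1;0 0 0 0 0 30 -1;0 0 0 0 0 40 -1;0 0 0 0 0 40 -1"}}

```text
time_s: 28.42
ee_pos: [0.5599, 0.0038, 0.133]
tool_rot: [-0.001, -0.474, 0.881, 0.0]
ft_force: [-0.4, -0.2, -3.0]
width: 0.333
```

```bash
python3 - <<'E'
from fit import *
to(.560,.004,.132,-123)
im,W,K,T=cloud('scene'); find(W,'small',.036,(.560,.004),.045); find(W,'large',.004,(.5252,.325),.058)
E
```

```text
delta [-0.2  0.   1. ] [ 0.1 -0.1 -0.4] | pos [0.5599 0.0038 0.133 ] yaw -123.4 t 28.43 F [-0.4 -0.2 -3. ] w 0.333 j [ -2.  -5. 104.  -0.  82. 121.]
small cap 70 [0.5659 0.0024] r 27.1 z 0.1686
n 156 [(np.float64(0.004697612403318137), 6), (np.float64(0.004708227905817045), 7), (np.float64(0.004716235655004649), 5)]
large cap 60 [0.5254 0.326 ] r 16.2 z 0.1565
n 315 [(np.float64(0.0016276634261721888), 51), (np.float64(0.001646773673672219), 52), (np.float64(0.0016661818603720966), 50)]
```

{"api": "drive_tool", "payload": {"increments": "0 0 0 0 0 0 -1;0 0 0 0 0 0 -1;0 0 0 0 0 0 -1;0 0 0 0 0 0 -1;0 0 0 0 0 0 -1;0 0 0 0 0 0 -1;0 0 0 0 0 0 -1;0 0 0 0 0 0 -1"}}

```text
time_s: 29.48
ee_pos: [0.5599, 0.0038, 0.133]
tool_rot: [-0.001, -0.475, 0.88, 0.0]
ft_force: [0.7, -0.6, -2.7]
width: 0.334
```

```bash
python3 - <<'E'
from fit import *
im,W,K,T=cloud('scene'); find(W,'small',.036,(.560,.004),.045)
im,W,K,T=cloud('top'); find(W,'large',.004,(.5252,.325),.058)
to(.475,.225,.165,-40)
E
```

```text
small cap 77 [0.5676 0.0021] r 27.6 z 0.1682
n 162 [(np.float64(0.005255593035080041), 11), (np.float64(0.00525721049732747), 10), (np.float64(0.005261020641084171), 12)]
large cap 58 [0.5209 0.3275] r 14.5 z 0.1541
n 133 [(np.float64(0.0009723278670303014), 52), (np.float64(0.0010168027672234543), 51), (np.float64(0.0011036717083131298), 53)]
delta [-138.3  192.4  -32.1] [  0.2  -0.  -83.3] | pos [0.5599 0.0038 0.133 ] yaw -123.3 t 29.57 F [ 0.  -0.9 -2.1] w 0.339 j [ -2.  -5. 104.  -0.  82. 121.]
```

The cap-based fit is biased here by the fingers, so I check by eye before leaving.

```bash
python3 - <<'E'
from h import *
im,W,K,T=cloud('scene')
cv2.imwrite('pics/sS3.png',cv2.resize(im[180:270,220:310],None,fx=6,fy=6,interpolation=cv2.INTER_CUBIC))
E
```

```text
(no output)
```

View pics/sS3.png

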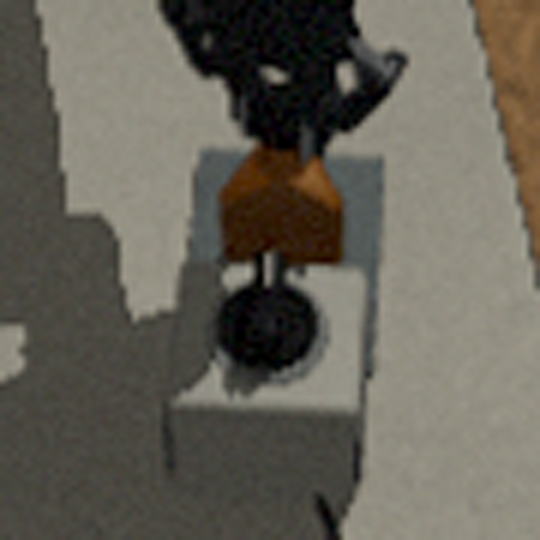

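It is square to the window and bare. Now I place the small bottle at (.465,.215).

{"api": "drive_tool", "payload": {"increments": "-15 24 -32 0 0 -8 -1;-40 60 -32 0 0 -18 -1;-60 95 -32 0 0 -28 -1;-80 130 -32 0 0 -38 -1;-105 165 -32 0 0 -48 -1;-124 195 -32 0 0 -58 -1;-124 195 -32 0 0 -68 -1;-124 195 -32 0 0 -78 -1"}}

```text
time_s: 30.62
ee_pos: [0.4647, 0.215, 0.165]
tool_rot: [0.001, 0.924, -0.382, -0.001]
ft_force: [0.0, -0.4, -3.1]
width: 0.342
```

```bash
python3 - <<'E'
from fit import *
im,W,K,T=cloud('scene'); find(W,'large',.004,(.5252,.325),.058)
m=(np.hypot(W[...,0]-.465,W[...,1]-.215)<.05)&(W[...,2]>.02)&(W[...,2]<.13); print(np.percentile(W[m][:,2],[0,1,5]))
to(.465,.215,.100,-45)
E
```

```text
large cap 57 [0.5233 0.3262] r 17.2 z 0.1557
n 306 [(np.float64(0.0013720677576164475), 52), (np.float64(0.001387358126210118), 51), (np.float64(0.0014457004707956898), 53)]
[0.06630053 0.06802437 0.07335972]
delta [ 0.1 -0.4 65. ] [0.1 0.  0.6] | pos [0.4648 0.2148 0.165 ] yaw -44.4 t 30.68 F [-0.1  0.5 -3. ] w 0.335 j [ 22. -12. 107.  -0.  85.  66.]
```

{"api": "drive_tool", "payload": {"increments": "0 0 30 0 0 0 -1;0 0 52 0 0 0 -1;0 0 61 0 0 0 -1;0 0 61 0 0 0 -1"}}

```text
time_s: 31.18
ee_pos: [0.4646, 0.2147, 0.104]
tool_rot: [0.001, 0.926, -0.378, -0.001]
ft_force: [0.7, 0.3, -3.2]
width: 0.337
```

{"api": "drive_tool", "payload": {"increments": "0 0 1 0 0 0 -1;0 0 2 0 0 0 -1"}}

```text
time_s: 31.42
ee_pos: [0.465, 0.2148, 0.1028]
tool_rot: [0.001, 0.926, -0.378, -0.001]
ft_force: [0.4, -1.0, -2.6]
width: 0.333
```

{"api": "drive_tool", "payload": {"increments": "0 0 1 0 0 0 -1;0 0 2 0 0 0 -1;0 0 2 0 0 0 -1"}}

```text
time_s: 31.8
ee_pos: [0.465, 0.2148, 0.1009]
tool_rot: [0.001, 0.926, -0.378, -0.0]
ft_force: [0.3, -0.0, 0.1]
width: 0.339
```

Weight is off, so it is in contact. Release and rise.

{"api": "drive_tool", "payload": {"increments": "0 0 0 0 0 0 0;0 0 0 0 0 0 1;0 0 0 0 0 0 1;0 0 0 0 0 0 1;0 0 -30 0 0 0 1;0 0 -80 0 0 0 1;0 0 -140 0 0 0 1;0 0 -140 0 0 0 1"}}

```text
time_s: 32.8
ee_pos: [0.4665, 0.2154, 0.246]
tool_rot: [-0.002, 0.926, -0.378, 0.002]
ft_force: [-0.0, -0.1, -0.6]
width: 0.998
```

{"api": "drive_tool", "payload": {"increments": "0 0 -60 0 0 0 1;0 0 -60 0 0 0 1;0 0 -60 0 0 0 1"}}

```text
time_s: 33.17
ee_pos: [0.4661, 0.2153, 0.3053]
tool_rot: [-0.002, 0.926, -0.378, 0.002]
ft_force: [0.6, 0.2, -0.2]
width: 0.999
```

```bash
python3 - <<'E'
from fit import *
for n in('wrist','scene'):
    im,W,K,T=cloud(n)
    find(W,'small',.004,(.465,.215),.045); find(W,'large',.004,(.5252,.325),.058)
Z=W[...,2]
def rect(m,n):
    p=W[m][:,:2]; r=cv2.minAreaRect((p*1000).astype(np.float32)); print(n,np.round(r[0],1),np.round(r[1],1),round(r[2],1))
old=np.load('scene.npz')['W']
for V in(old,W):
    W=V; Z=W[...,2]
    rect((abs(W[...,0]-.54)<.09)&(abs(W[...,1]+.52)<.09)&(Z>.02),'moose'); rect((abs(W[...,0]-.54)<.1)&(abs(W[...,1]-.53)<.1)&(Z>.02),'bowl')
    rect((abs(W[...,0]-.667)<.04)&(abs(W[...,1]+.016)<.04)&(Z>.145)&(Z<.165),'knob')
cv2.imwrite('pics/end.png',im); to(.465,.215,.3,-44)
E
```

```text
small cap 552 [0.4651 0.2133] r 15.0 z 0.1348
n 240 [(np.float64(0.0003558379110398567), 67), (np.float64(0.0003576738029106763), 66), (np.float64(0.0005480544013706109), 65)]
large cap 914 [0.5253 0.3246] r 14.9 z 0.1548
n 260 [(np.float64(0.0005032613876427557), 52), (np.float64(0.0005335368861806478), 51), (np.float64(0.0007732005122333), 53)]
small cap 54 [0.4654 0.2157] r 17.0 z 0.1361
n 145 [(np.float64(0.0016828727655293716), 66), (np.float64(0.0016928986391321961), 67), (np.float64(0.0017063405601385891), 65)]
large cap 57 [0.5256 0.3245] r 15.9 z 0.1562
n 309 [(np.float64(0.0019357212295102106), 51), (np.float64(0.0019452514614206268), 52), (np.float64(0.0019884998481283353), 50)]
moose [ 547.  -524.3] [100.  111.6] 87.8
bowl [540.7 529.8] [154.2 155. ] 19.6
knob [670.3 -17.3] [16.1 52.5] 78.8
moose [ 545.  -525.4] [ 99.1 110.7] 87.4
bowl [541.6 530.9] [150.8 158.7] 76.6
knob [669.8 -17.1] [15.8 53.5] 78.8
delta [-0.5  0.8  4.4] [-0.2 -0.1 -0.5] | pos [0.4659 0.2152 0.3044] yaw -44.5 t 33.27 F [-0.3  0.5 -1.2] w 1.002 j [ 22. -14.  96.  -0.  98.  66.]
```

View pics/end.png

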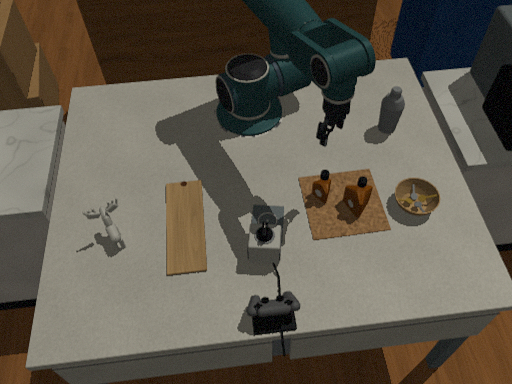

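Both bottles stand on the mat, at (322,187) and (358,195). The board is empty, and the moose, bowl and knob are where they were. I hand in.

```bash
python3 -c "
from rig import *
print(sign_off())"
```

```text
the job is handed in; nothing more can be done
None
```

The job is handed in at about 33 s of robot time. It reports no verdict, so what follows is from my own measurements.

- **Knob:** I turned it about 69° clockwise, to its stop, held it there and let it go. It measured back at rest, 78.8° both before and after in the scene camera.
- **Bottles:** Only the largest and the smallest were there. I showed each one's label, then its seal, then its bare face, about 1 s each, with the underside about 30 mm above the foot plate.
- **Last checks:** Both bottles stand upright on the mat, the large one at about (23, 42) mm and the small one at about (-38, -68) mm from its centre. The moose and bowl shifted no more than about 2 mm, which is measurement noise. The open gripper is clear at z = 0.30 m.
- **Disagreements:**
    - The cameras differed from each other by about 3 mm, and by up to 5 mm on the placed large bottle.
    - For both bottles' seal and bare-face showings the cap-based yaw fit was unreliable, because the fingers hid the cap. I confirmed those views by eye instead.
    - The label faces point away from the cameras, so I worked out their direction from the seal, the bare face and the fitted yaw (108–109° against 109° expected).
- **Disturbances:** I saw no knock to a bottle and no slackening of the grip.

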